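Put the thread spools back in their colour trays

TASK

Put the red, yellow, white and blue thread spools away: stand each one upright on the floor of the tray lined in its own colour. The blue spool is still held in the thread stand, so slide it out of the open front before lifting it. Do not let any spool fall over, and leave the black spool standing where it is.

Things in the scene. Friction and masses are not known exactly. Their poses are not given: they have to be found in the camera images.
- red_spool: Thread spool, loose, upright: a round grey foot flange 60 mm across and 6 mm thick under a plain cylinder of red thread 38 mm across; 75 mm tall in all, about 120 g. Origin: centre of its underside, z up. It starts standing on the bench.
- yellow_spool: Thread spool, loose, upright: a round grey foot flange 60 mm across and 6 mm thick under a plain cylinder of yellow thread 38 mm across; 75 mm tall in all, about 120 g. Origin: centre of its underside, z up. It starts standing on the bench.
- white_spool: Thread spool, loose, upright: a round grey foot flange 60 mm across and 6 mm thick under a plain cylinder of white thread 38 mm across; 75 mm tall in all, about 120 g. Origin: centre of its underside, z up. It starts standing on the bench.
- blue_spool: Thread spool, upright: a round grey foot flange 60 mm across and 6 mm thick under a plain cylinder of blue thread 38 mm across; 75 mm tall in all, about 120 g. Origin: centre of its underside, z up. It starts in the thread stand, underside 6 mm above the bench, flange under the lips (2.5 mm play): slide it 52 mm or more along the stand's -x, standing on the plate, then lift.
- red_tray: Shallow square light-wood tray, fixed to the bench, its floor lined in red: 92 x 92 mm outside, 84 x 84 mm inside, walls 4 mm thick, rim 14 mm above the bench, inner floor 4 mm above the bench. Origin: centre of its underside, z up, x and y along its sides.
- yellow_tray: Shallow square light-wood tray, fixed to the bench, its floor lined in yellow: 92 x 92 mm outside, 84 x 84 mm inside, walls 4 mm thick, rim 14 mm above the bench, inner floor 4 mm above the bench. Origin: centre of its underside, z up, x and y along its sides.
- white_tray: Shallow square light-wood tray, fixed to the bench, its floor lined in white: 92 x 92 mm outside, 84 x 84 mm inside, walls 4 mm thick, rim 14 mm above the bench, inner floor 4 mm above the bench. Origin: centre of its underside, z up, x and y along its sides.
- blue_tray: Shallow square light-wood tray, fixed to the bench, its floor lined in blue: 92 x 92 mm outside, 84 x 84 mm inside, walls 4 mm thick, rim 14 mm above the bench, inner floor 4 mm above the bench. Origin: centre of its underside, z up, x and y along its sides.
- black_spool: Thread spool, loose, upright: a round grey foot flange 60 mm across and 6 mm thick under a plain cylinder of black thread 38 mm across; 75 mm tall in all, about 120 g. Origin: centre of its underside, z up. It starts standing on the bench; not part of the job.
- thread_stand: Dark steel plate 125 x 84 x 6 mm, fixed, with two aluminium lips (46 mm apart, from x = -20 to 40 mm, underside 14.5 and top 18.5 mm above the bench) over the blue spool's flange, and a stop behind it. Origin: underside of the plate, below the blue spool's axis at the start; z up; the open front faces its -x, roughly towards the robot, where the flat plate runs on to x = -85 mm.
Not all that is in view belongs to the job. What is shaped like the white_tray but turquoise is not meant.

How it is judged:
By the outcome, as a careful person would: the job done as asked, in the order asked, and still so for the second after the job is handed in, with the robot touching nothing.
It also fails if it takes over 102 s, if anything falls off the work surface, if the arm or the gripper's body presses on something with over 40 N, if the wrist force passes 120 N, or if a joint passes its speed limit or range.

ROBOT

A 6-joint arm with a two-finger parallel gripper is mounted at the origin on the work surface. World frame = base frame: x ahead of the robot, y to its left, z up, the work surface at z = 0. Lengths are in mm, angles in degrees, forces in N, time in s.
With the tool pointing down it reaches from about 325 to 875 mm from the base axis. Payload 4.4 kg.
Tool frame: the origin (TCP) lies midway between the tips of the shut fingers; the grasp point (between the pads) lies 19 mm behind it; z points along the fingers, y is the line along which they close (so a half turn about z gives the same grasp; the last joint's range is limited). The gripper opens to 85 mm and grips with 20 to 120 N. Pads are 22 mm wide; open, the fingers measure 114 mm over their backs; the gripper's body (76 mm by 85 mm) begins 54 mm behind the grasp point. The pads swing forward as they close: fully open they stand 13 mm farther back than shut.
Start: joints at [-73.654, 11.837, 88.321, -0, 79.842, -8.623], TCP at [242.716, -521.264, 231.282] pointing down, gripper open.
Joint ranges: [-156.59, 156.59], [-49.26, 127.26], [12.9, 141.05], [-63.56, 243.56], [4.71, 150.69], [-161.64, 161.64]. Speed limits (degrees/s): [159.86, 159.86, 180, 180, 180, 180].

INTERFACE

Orientations are given as [roll, pitch, yaw] about the fixed x, y, z axes, in that order (R = Rz(yaw) Ry(pitch) Rx(roll)).
In Python, from cell import read_state, capture, job_done gives the robot as it stands.
- The arm moves only by the tool drive_tool, never from a script. Its arguments are lists of equal length, an entry for each row: "dr": the turn, a rotation vector about the world's x, y, z in rad, a list of three; "xyz": the shift along the world's x, y, z in m, a list of three; "jaw": the closure, from -1 (fully open) to 1 (shut). A call has 1 to 10 rows; each row is the pose to reach, as a shift and turn from the pose commanded when the call began; what a row does not reach only later rows make up. A row lasts 1/10 s, in which the tool goes at most 50 mm and 8.59 degrees, less where a joint would pass 70% of its speed; a pose out of reach is approached as far as the arm can. A call with a gripper value outside its range is refused whole. The fingers move at their own pace and stop on an object; the grip force is fixed at half the most. Time passes only in rows, so rows that repeat a pose let the fingers close. It gives the time, the measured TCP pose, the force, the opening and the grip force at its end, in the units of the state.
- read_state(): the state, without advancing time (a new reading comes with each control period).
- capture(name): name is "scene" or "side" or "wrist"; returns a dict with "image" (480x640x3 uint8, red, green, blue), "fx", "fy", "cx", "cy" (pixels), "R" (3x3) and "t" (3): a world point X has camera coordinates R X + t. Camera axes: x right, y down, z forward; pixel columns grow to the right and rows downward; lengths in mm; the calibration is good to about 2 mm. A picture is of the moment at which its call begins. There is no depth.
- job_done(): hands the job in; it is judged then, once.
The state is a dict: "clock": time; "joints": joint angles; "qvel": joint speeds; "joint_efforts": joint torques, N m; "position": TCP position; "tool_rot": TCP orientation; "wrist_force": force on the tool from outside, world axes, zero at the start; "ft_torque": the same for the moment, N m; "width": finger opening in mm; "finger_force": force on a finger pad.
Only numpy, scipy, OpenCV 4.12 (cv2) and the standard library are available. Lean on these libraries where they do the work, as an engineer would, in place of code of your own. Each camera call takes 0.05 s, during which the arm holds its last target. There are 200 camera calls.

## Working session

There is one attempt and no reset: what is moved stays moved. The work goes in short steps, Python scripts to look and compute and a tool call to move; the robot and the scene stay as the last step left them, time stands still between calls to the robot, and variables do not carry over. Pictures are saved under pics/ and viewed, at most 14 in all, crops included, and the job is handed in when it is done.

Besides the shell and the picture viewer there is one more tool, called by a JSON object that holds its "op" and its "data", one argument or row to a line. drive_tool: Moves the arm, as the interface text tells. Its arguments: {"type":"object","properties":{"dr":{"type":"array","items":{"type":"array","items":{"type":"number"}}},"xyz":{"type":"array","items":{"type":"array","items":{"type":"number"}}},"jaw":{"type":"array","items":{"type":"number"}}},"required":["dr","xyz","jaw"]}

```bash
mkdir -p pics; python3 - <<'E'
from cell import *
import cv2
for n in ["scene","side"]:
    c=capture(n); cv2.imwrite(f"pics/{n}0.png",c["image"][:,:,::-1])
    print(n,c["fx"],c["cx"],c["cy"],(-c["R"].T@c["t"]).round())
s=read_state();print(s)
E
```

```text
scene 601.3121699441274 311.538896560487 247.51378198244993 [1143.  442.  990.]
side 486.9579596320811 312.41185519433253 249.54303608808678 [-124.  642.  767.]
{'clock': 0.1, 'joints': array([-7.36542847e+01,  1.18803766e+01,  8.83959696e+01,  7.27888035e-04,
        7.98416771e+01, -8.62327247e+00]), 'qvel': array([-0.03676189, -0.07566532, -0.14118559,  0.02083641,  0.0597026 ,
        0.05723027]), 'joint_efforts': array([-5.85018643e-04, -3.84091008e+01, -2.92549789e+01, -3.01185464e-04,
        4.78459770e-03,  1.14999150e-05]), 'position': array([ 242.52214144, -520.60701743,  230.2371955 ]), 'tool_rot': array([-1.79883418e+02, -1.84041750e-02,  2.49688400e+01]), 'wrist_force': array([-0.21014484,  0.2569463 ,  0.04544946]), 'ft_torque': array([ 0.01976664,  0.0050441 , -0.01316482]), 'finger_force': 0.0, 'width': 85.5355816798613}
```

View pics/scene0.png

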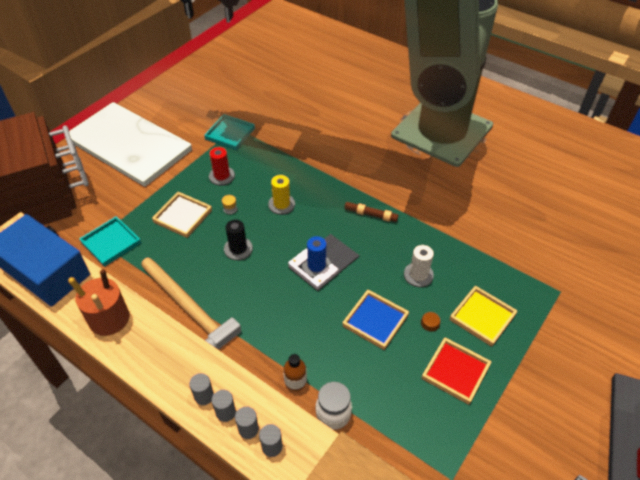

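View pics/side0.png

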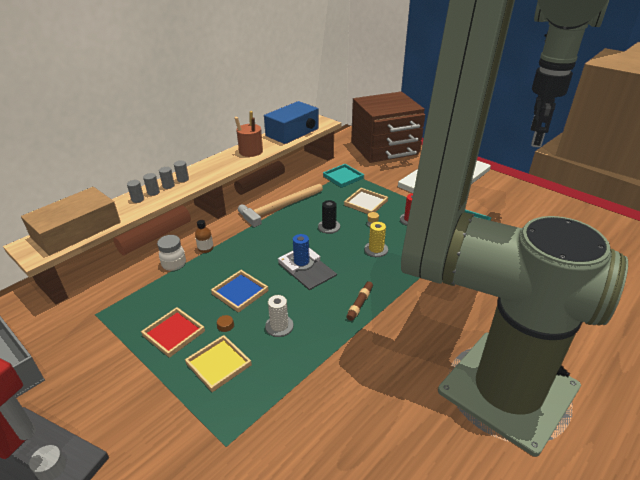

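Candidates in the scene image:
- **Spools:** red (220,163), yellow (281,193), white (422,265), blue in the stand (316,255). Black (237,238) stays where it is.
- **Trays:** red (457,370), yellow (484,315), blue (376,318), white-lined (182,213).
- **Decoys:** turquoise trays (110,240) and (230,130), white board (130,140), blue box (40,255), small yellow cap (230,203), brown cap (431,321).

I'm choosing by shape and description, and will fit poses with model silhouettes in both cameras.

```bash
cat > h.py <<'E'
import numpy as np, cv2
from scipy.optimize import minimize
def proj(c,P):
    q=np.asarray(P,float)@c["R"].T+c["t"]; return np.c_[c["fx"]*q[:,0]/q[:,2]+c["cx"],c["fy"]*q[:,1]/q[:,2]+c["cy"]]
def ray(c,u,v,z):
    d=c["R"].T@np.array([(u-c["cx"])/c["fx"],(v-c["cy"])/c["fy"],1]); o=-c["R"].T@c["t"]; return (o+d*(z-o[2])/d[2])[:2]
def hsv(c): return cv2.cvtColor(c["image"],cv2.COLOR_RGB2HSV).astype(int)
def mask(c,col,seed,r=40):
    h=hsv(c);H,S,V=h[...,0],h[...,1],h[...,2]
    m={"red":((H<6)|(H>174))&(S>150)&(V>50),"yellow":(H>20)&(H<34)&(S>150)&(V>70),"blue":(H>100)&(H<125)&(S>120)&(V>40),
       "white":(S<45)&(V>150)}[col].astype(np.uint8)
    w=np.zeros_like(m);u,v=map(int,seed);w[max(v-r,0):v+r,max(u-r,0):u+r]=1
    n,l,st,ce=cv2.connectedComponentsWithStats(m*w)
    k=1+np.argmax(st[1:,4]); return (l==k).astype(np.uint8)
A=np.linspace(0,2*np.pi,40,endpoint=False)
def fill(p,K=4):
    im=np.zeros((480*K,640*K),np.uint8); cv2.fillConvexPoly(im,np.round((cv2.convexHull(p.astype(np.float32))[:,0]+.5)*K*16).astype(np.int32),255,shift=4); return im
def cyl(x,y,z0,z1,r): return np.array([[x+r*np.cos(a),y+r*np.sin(a),z] for a in A for z in (z0,z1)])
def sq(x,y,yaw,h,z):
    c,s=np.cos(yaw),np.sin(yaw); return np.array([[x+c*a*h-s*b*h,y+s*a*h+c*b*h,z] for a,b in((1,1),(-1,1),(-1,-1),(1,-1))])
def render(c,kind,p,z=0):
    if kind=="spool": im=fill(proj(c,cyl(p[0],p[1],z+6,z+75,19)))
    else: im=fill(proj(c,sq(*p,42,4)))&fill(proj(c,sq(*p,42,14)))
    return cv2.resize(im,(640,480),interpolation=cv2.INTER_AREA)/255.
def fit(c,kind,m,z=0):
    v,u=np.nonzero(m); x0=list(ray(c,u.mean(),v.mean(),z+40 if kind=="spool" else 5))
    f=lambda p:np.abs(render(c,kind,p,z)-m).sum()
    best=None
    for y0 in ([None] if kind=="spool" else np.radians([-30,0,30])):
        s=np.array(x0+([] if y0 is None else [y0])); sim=np.vstack([s]+[s+d for d in np.diag([8,8,.3][:len(s)])])
        r=minimize(f,s,method="Nelder-Mead",options=dict(initial_simplex=sim,xatol=.01,fatol=.05))
        if best is None or r.fun<best.fun: best=r
    return best.x,best.fun/m.sum()
E
python3 - <<'E'
from h import *; from cell import *
c=capture("scene"); d=capture("side")
S={"red":((220,163),(409,208)),"yellow":((281,190),(377,238)),"white":((422,263),(278,313)),"blue":((316,252),(301,250))}
T={"red":((457,370),(172,331)),"yellow":((484,315),(218,362)),"white":((182,213),(366,200)),"blue":((376,318),(240,290))}
for k,D,z in(("spool",S,0),("tray",T,0)):
    for n,(a,b) in D.items():
        for cam,s in((c,a),(d,b)):
            m=mask(cam,n,s,24 if k=="spool" else 40); p,e=fit(cam,k,m,6 if (n=="blue" and k=="spool") else 0)
            if k=="tray": p[2]=np.degrees(p[2])
            print(k,n,p.round(1),"err",round(e,2),m.sum())
im=c["image"][140:300,190:450]; cv2.imwrite("pics/crop.png",cv2.resize(im[...,::-1],(780,480),interpolation=cv2.INTER_CUBIC))
E
```

```text
spool red [ 447.6 -339.4] err 0.16 460
spool red [ 463.8 -338.9] err 2.51 113
spool yellow [ 436.5 -170.1] err 0.1 519
spool yellow [ 439.3 -173.2] err 0.16 398
spool white [402.7 170. ] err 1.76 240
spool white [477.8 135.5] err 2.54 167
spool blue [ 5.362e+02 -1.000e-01] err 0.17 547
spool blue [538.1  -2.7] err 0.13 432
tray red [576.7 342.7   3. ] err 0.08 1697
tray red [579.4 341.2   3.1] err 0.04 990
tray yellow [443.4 329.5  -3.6] err 0.04 1521
tray yellow [443.9 327.4  -3.4] err 0.03 1253
tray white [ 594.  -324.6    7.4] err 0.08 845
tray white [ 595.6 -327.9    6.6] err 0.07 330
tray blue [571.2 165.6   1.6] err 0.08 1363
tray blue [573.5 164.5   1.7] err 0.07 706
```

View pics/crop.png

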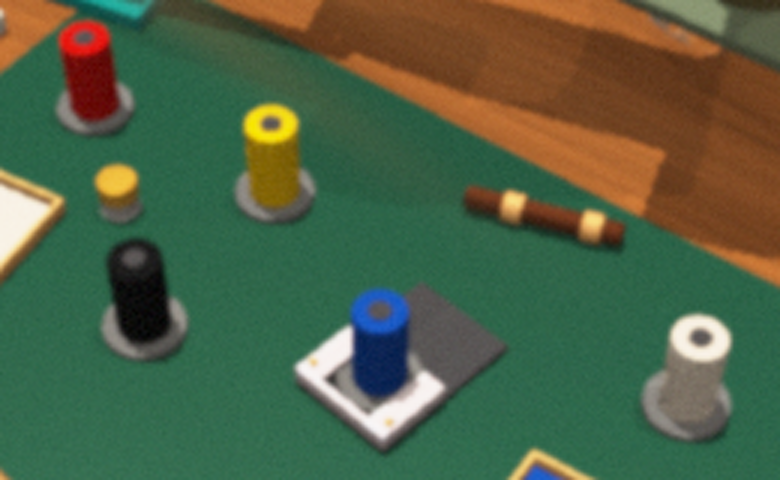

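```bash
python3 - <<'E'
from h import *; from cell import *
c=capture("scene"); d=capture("side")
g=lambda u,v,z:ray(c,190+u/3-.33,140+v/3-.33,z).round(1)
for n,p in dict(red=(84,38),yellow=(271,124),blue=(380,311),white=(701,337),black=(134,257)).items(): print(n,g(*p,81 if n=="blue" else 75))
a,b=g(423,285,6),g(505,348,6); print(a,b,"front edge yaw",np.degrees(np.arctan2(*(a-b)[::-1]))+90, "mid",(a+b)/2)
a,b=g(297,376,3),g(385,450,3); print(a,b,"back edge yaw",np.degrees(np.arctan2(*(a-b)[::-1]))+90)
for cam,s in((c,(422,263)),(d,(278,306))):
    h=hsv(cam); w=np.abs(np.indices((480,640))-np.array([s[1],s[0]])[:,None,None]).max(0)<26
    print(fit(cam,"spool",cv2.morphologyEx(((h[...,1]<40)&(h[...,2]>115)&w).astype(np.uint8),cv2.MORPH_CLOSE,np.ones((5,5)))))
im=np.hstack([cv2.resize(d["image"][v-50:v+50,u-60:u+60],(390,325),interpolation=cv2.INTER_CUBIC) for u,v in((302,255),(278,313))])
cv2.imwrite("pics/crop2.png",im[...,::-1])
E
```

```text
red [ 448.9 -337.7]
yellow [ 438.3 -167.4]
blue [537.    1.2]
white [428.1 179.5]
black [ 592.4 -163.5]
[449.4 -24.4] [462.8  54.7] front edge yaw -9.614954046495896 mid [456.1   15.15]
[565.5 -48.7] [580.1  36.8] back edge yaw -9.690374712915485
(array([435.63549244, 172.5485049 ]), np.float64(1.2693651718112986))
(array([428.79351447, 176.64193148]), np.float64(0.15935778805904385))
```

View pics/crop2.png

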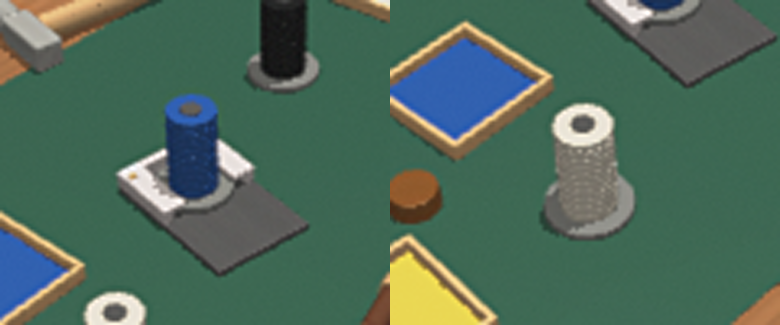

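The crops confirm the choices: all four spools are upright with bare tops, and blue sits under the lips with the plate's open front toward the robot (stand yaw about -9.6°). Red is first, at about (449,-338); I'll move above it.

{"op": "drive_tool", "data": {
  "dr": [
    [0,0,0],
    [0,0,0],
    [0,0,0],
    [0,0,0],
    [0,0,0],
    [0,0,0],
    [0,0,0],
    [0,0,0],
    [0,0,0]
  ],
  "xyz": [
    [0.03,0.027,-0.01],
    [0.06,0.054,-0.025],
    [0.09,0.081,-0.04],
    [0.12,0.108,-0.055],
    [0.15,0.135,-0.07],
    [0.18,0.16,-0.085],
    [0.2,0.178,-0.095],
    [0.2063,0.1833,-0.1013],
    [0.2063,0.1833,-0.1013]
  ],
  "jaw": [-1,-1,-1,-1,-1,-1,-1,-1,-1]
}}

```text
clock: 1.2
position: [449.0, -336.7, 128.8]
tool_rot: [-179.9, 0.1, 25.1]
wrist_force: [-0.4, -0.3, 0.0]
width: 85.5
finger_force: 0.0
```

```bash
python3 - <<'E'
from h import *; from cell import *
c=capture("wrist"); cv2.imwrite("pics/w.png",c["image"][...,::-1]); print(read_state()["position"],(-c["R"].T@c["t"]).round(), proj(c,[[449,-338,75]]))
m=mask(c,"red",(320,240),400); print(m.sum(),fit(c,"spool",m))
E
```

```text
[ 448.6871691  -337.97226321  129.62210401] [ 524. -301.  271.] [[325.1234282  270.42239947]]
3822 (array([ 449.12900935, -338.00453249]), np.float64(0.21760293861134197))
```

View pics/w.png

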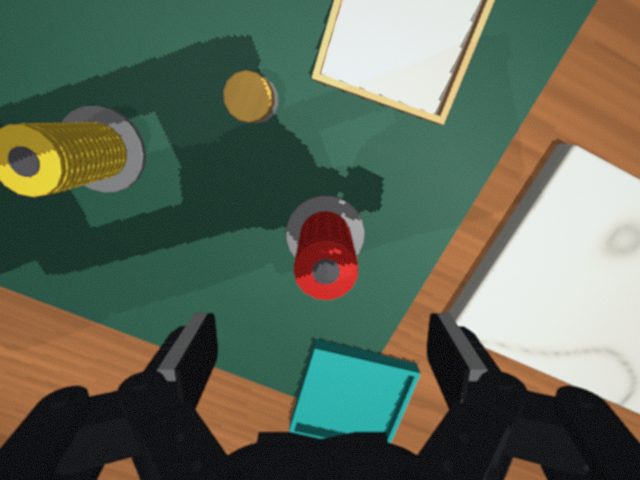

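The wrist view shows the red spool's top at (325,270), between the fingers, and the fit agrees within 1 mm. I'll descend and grip.

{"op": "drive_tool", "data": {
  "dr": [
    [0,0,0],
    [0,0,0],
    [0,0,0],
    [0,0,0],
    [0,0,0],
    [0,0,0],
    [0,0,0],
    [0,0,0],
    [0,0,0],
    [0,0,0]
  ],
  "xyz": [
    [0,0,-0.03],
    [0,0,-0.06],
    [0,0,-0.085],
    [0,0,-0.098],
    [0,0,-0.098],
    [0,0,-0.098],
    [0,0,-0.098],
    [0,0,-0.098],
    [0,0,-0.098],
    [0,0,-0.098]
  ],
  "jaw": [-1,-1,-1,-1,-1,0.5,1,1,1,1]
}}

```text
clock: 2.25
position: [450.1, -339.0, 33.7]
tool_rot: [179.8, -0.1, 25.0]
wrist_force: [-0.0, 0.5, 6.3]
width: 36.5
finger_force: 60.3
```

{"op": "drive_tool", "data": {
  "dr": [
    [0,0,0],
    [0,0,0],
    [0,0,0],
    [0,0,0],
    [0,0,0],
    [0,0,0],
    [0,0,0],
    [0,0,0]
  ],
  "xyz": [
    [0,0,0],
    [0,0,0],
    [0,0,0],
    [0,0,0.01],
    [0,0,0.03],
    [0,0,0.06],
    [0,0,0.09],
    [0,0,0.11]
  ],
  "jaw": [1,1,1,1,1,1,1,1]
}}

```text
clock: 3.05
position: [449.5, -338.3, 144.4]
tool_rot: [179.9, -0.0, 25.0]
wrist_force: [1.1, -2.1, -0.0]
width: 37.0
finger_force: 60.1
```

{"op": "drive_tool", "data": {
  "dr": [
    [0,0,0],
    [0,0,0],
    [0,0,0],
    [0,0,0],
    [0,0,0],
    [0,0,0],
    [0,0,0],
    [0,0,0],
    [0,0,0],
    [0,0,0]
  ],
  "xyz": [
    [0.002,0.01,0],
    [0.005,0.03,0],
    [0.01,0.06,0],
    [0.016,0.09,0],
    [0.022,0.12,0],
    [0.028,0.15,0],
    [0.034,0.18,0],
    [0.04,0.21,0],
    [0.046,0.24,0],
    [0.051,0.27,0]
  ],
  "jaw": [1,1,1,1,1,1,1,1,1,1]
}}

```text
clock: 4.05
position: [498.5, -65.5, 140.2]
tool_rot: [-179.8, 0.1, 25.0]
wrist_force: [0.7, 0.8, -0.6]
width: 36.9
finger_force: 60.2
```

{"op": "drive_tool", "data": {
  "dr": [
    [0,0,0],
    [0,0,0],
    [0,0,0],
    [0,0,0],
    [0,0,0],
    [0,0,0],
    [0,0,0],
    [0,0,0],
    [0,0,0],
    [0,0,0]
  ],
  "xyz": [
    [0.006,0.03,0],
    [0.012,0.06,0],
    [0.018,0.09,0],
    [0.024,0.12,0],
    [0.03,0.15,0],
    [0.036,0.18,0],
    [0.042,0.21,0],
    [0.048,0.24,0],
    [0.054,0.27,0],
    [0.06,0.3,0]
  ],
  "jaw": [1,1,1,1,1,1,1,1,1,1]
}}

```text
clock: 5.05
position: [558.0, 233.6, 139.8]
tool_rot: [-179.9, 0.2, 25.0]
wrist_force: [0.2, -0.0, -1.3]
width: 37.1
finger_force: 60.2
```

{"op": "drive_tool", "data": {
  "dr": [
    [0,0,0],
    [0,0,0],
    [0,0,0],
    [0,0,0],
    [0,0,0],
    [0,0,0],
    [0,0,0],
    [0,0,0],
    [0,0,0]
  ],
  "xyz": [
    [0.006,0.03,0],
    [0.011,0.06,0],
    [0.015,0.09,0],
    [0.018,0.106,0],
    [0.018,0.11,0],
    [0.018,0.11,-0.03],
    [0.018,0.11,-0.06],
    [0.018,0.11,-0.085],
    [0.018,0.11,-0.085]
  ],
  "jaw": [1,1,1,1,1,1,1,1,1]
}}

```text
clock: 5.95
position: [572.7, 339.3, 50.5]
tool_rot: [-180.0, 0.8, 24.9]
wrist_force: [-0.9, -1.3, -2.0]
width: 36.7
finger_force: 60.2
```

{"op": "drive_tool", "data": {
  "dr": [
    [0,0,0],
    [0,0,0]
  ],
  "xyz": [
    [0,0,0],
    [0,0,0]
  ],
  "jaw": [1,1]
}}

```text
clock: 6.15
position: [579.1, 342.3, 58.8]
tool_rot: [180.0, -0.2, 25.0]
wrist_force: [-0.3, -0.7, -1.2]
width: 36.7
finger_force: 60.2
```

```bash
python3 - <<'E'
from h import *; from cell import *
for n in("scene","side"):
    c=capture(n)
    m=mask(c,"red",proj(c,[[578,342,75]])[0],26); print(n,read_state()["position"].round(1))
    for z in (10,15,20,25,30): print(z,fit(c,"spool",m,z))
im=[]
for n in("scene","side"):
    c=capture(n); u,v=proj(c,[[578,342,50]])[0].astype(int); im.append(cv2.resize(c["image"][v-60:v+60,u-65:u+65],(390,360),interpolation=cv2.INTER_CUBIC))
cv2.imwrite("pics/r1.png",np.hstack(im)[...,::-1])
E
```

```text
scene [579.5 342.4  59.2]
10 (array([569.2568932 , 341.45760607]), np.float64(0.30154666666666663))
15 (array([572.08617919, 341.63978748]), np.float64(0.3126588235294117))
20 (array([574.73204729, 342.24194793]), np.float64(0.32050823529411765))
25 (array([577.64991086, 342.49281364]), np.float64(0.3347262745098039))
30 (array([581.89466662, 343.44926384]), np.float64(0.34725019607843133))
side [579.5 342.5  59.3]
10 (array([593.29233052, 332.96100011]), np.float64(0.5977301038062284))
15 (array([588.46812767, 335.39996431]), np.float64(0.6121337946943483))
20 (array([583.8049793 , 337.43962408]), np.float64(0.6288535178777394))
25 (array([579.19411159, 339.31624799]), np.float64(0.6493010380622837))
30 (array([574.00841836, 341.54995378]), np.float64(0.6697301038062283))
```

View pics/r1.png

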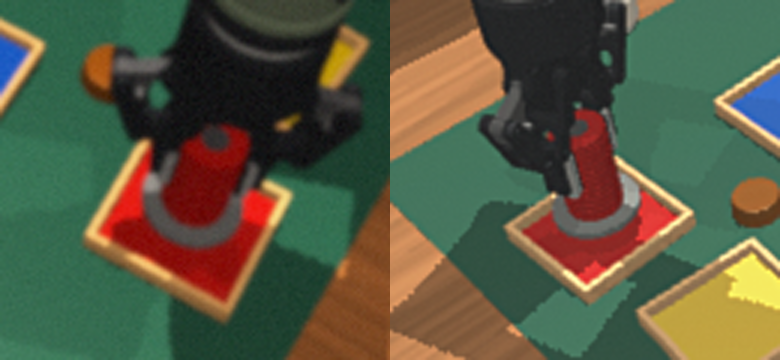

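The red spool hangs straight above the red tray, with its flange inside the walls in both views. I'll lower it.

{"op": "drive_tool", "data": {
  "dr": [
    [0,0,0],
    [0,0,0],
    [0,0,0],
    [0,0,0],
    [0,0,0]
  ],
  "xyz": [
    [0,0,-0.01],
    [0,0,-0.017],
    [0,0,-0.02],
    [0,0,-0.02],
    [0,0,-0.02]
  ],
  "jaw": [1,1,1,1,1]
}}

```text
clock: 6.85
position: [577.5, 341.8, 37.8]
tool_rot: [180.0, 0.1, 25.0]
wrist_force: [-3.6, -1.3, 6.5]
width: 37.0
finger_force: 60.7
```

Contact with 6 N, so it is on the floor. I'll release slowly, rise straight up and start back.

{"op": "drive_tool", "data": {
  "dr": [
    [0,0,0],
    [0,0,0],
    [0,0,0],
    [0,0,0],
    [0,0,0],
    [0,0,0],
    [0,0,0],
    [0,0,0],
    [0,0,0],
    [0,0,0]
  ],
  "xyz": [
    [0,0,0],
    [0,0,0],
    [0,0,0],
    [0,0,0],
    [0,0,0],
    [0,0,0],
    [0,0,0.02],
    [0,0,0.05],
    [0,0,0.08],
    [0,0,0.11]
  ],
  "jaw": [0,-0.5,-1,-1,-1,-1,-1,-1,-1,-1]
}}

```text
clock: 7.85
position: [577.9, 342.0, 147.9]
tool_rot: [-180.0, 0.0, 25.0]
wrist_force: [0.7, -0.1, 0.0]
width: 85.2
finger_force: 0.0
```

```bash
python3 - <<'E'
from h import *; from cell import *
for n in("scene","side"):
    c=capture(n); m=mask(c,"red",proj(c,[[578,342,50]])[0],22)
    print(n,read_state()["position"].round(1),fit(c,"spool",m,4)); u,v=proj(c,[[578,342,50]])[0].astype(int)
    for nm,cc in (("yellow",[438,-170]),): 
        m=mask(c,nm,proj(c,[cc+[40]])[0],24); print(nm,fit(c,"spool",m))
E
```

```text
scene [581.4 343.6 154.9] (array([575.74728184, 340.77463672]), np.float64(0.4438671955011824))
yellow (array([ 436.90978459, -170.23386057]), np.float64(0.10507046568627451))
side [581.7 343.7 153.5] (array([576.56687503, 339.40573165]), np.float64(0.3395075001279885))
yellow (array([ 439.12936794, -173.19357653]), np.float64(0.1615646762483331))
```

{"op": "drive_tool", "data": {
  "dr": [
    [0,0,0],
    [0,0,0],
    [0,0,0],
    [0,0,0],
    [0,0,0],
    [0,0,0],
    [0,0,0],
    [0,0,0],
    [0,0,0],
    [0,0,0]
  ],
  "xyz": [
    [-0.01,-0.04,0],
    [-0.02,-0.08,0],
    [-0.033,-0.12,0],
    [-0.044,-0.16,0],
    [-0.055,-0.2,0],
    [-0.066,-0.24,0],
    [-0.077,-0.28,0],
    [-0.088,-0.32,0],
    [-0.099,-0.36,0],
    [-0.11,-0.4,0]
  ],
  "jaw": [-1,-1,-1,-1,-1,-1,-1,-1,-1,-1]
}}

```text
clock: 8.95
position: [466.9, -59.3, 146.3]
tool_rot: [-180.0, 0.0, 25.0]
wrist_force: [0.3, -0.8, 0.6]
width: 85.4
finger_force: 0.0
```

{"op": "drive_tool", "data": {
  "dr": [
    [0,0,0],
    [0,0,0],
    [0,0,0],
    [0,0,0],
    [0,0,0],
    [0,0,0],
    [0,0,0]
  ],
  "xyz": [
    [-0.01,-0.04,0],
    [-0.02,-0.08,0],
    [-0.028,-0.105,0],
    [-0.03,-0.111,0],
    [-0.03,-0.111,0],
    [-0.03,-0.111,0],
    [-0.03,-0.111,-0.017]
  ],
  "jaw": [-1,-1,-1,-1,-1,-1,-1]
}}

```text
clock: 9.65
position: [440.3, -168.8, 131.8]
tool_rot: [179.8, -0.2, 25.1]
wrist_force: [0.2, 0.0, 0.4]
width: 85.4
finger_force: 0.0
```

```bash
python3 - <<'E'
from h import *; from cell import *
c=capture("wrist"); print(read_state()["position"])
m=mask(c,"yellow",proj(c,[[438,-169,50]])[0],90); print(m.sum(),fit(c,"spool",m))
for n in("scene","side"):
    c=capture(n); cv2.imwrite(f"pics/{n}2.png",c["image"][...,::-1])
E
```

```text
[ 437.41463325 -166.97732846  127.76720577]
3716 (array([ 438.45781798, -167.96540504]), np.float64(0.21614955993161528))
```

View pics/scene2.png

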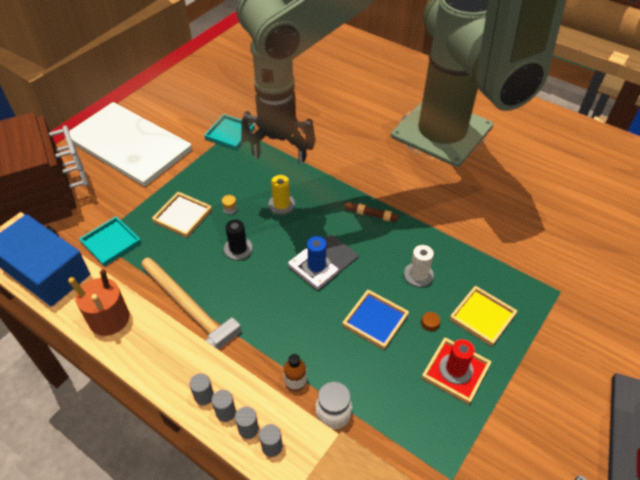

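The red spool stands inside the red tray at (458,362). The gripper is centred over yellow, so I'll descend, grip and lift.

{"op": "drive_tool", "data": {
  "dr": [
    [0,0,0],
    [0,0,0],
    [0,0,0],
    [0,0,0],
    [0,0,0],
    [0,0,0],
    [0,0,0],
    [0,0,0],
    [0,0,0],
    [0,0,0]
  ],
  "xyz": [
    [0,0,-0.03],
    [0,0.0005,-0.06],
    [0,0.0005,-0.085],
    [0,0.0005,-0.098],
    [0,0.0005,-0.098],
    [0,0.0005,-0.098],
    [0,0.0005,-0.098],
    [0,0.0005,-0.098],
    [0,0.0005,-0.098],
    [0,0.0005,-0.098]
  ],
  "jaw": [-1,-1,-1,-1,-1,-1,0,1,1,1]
}}

```text
clock: 10.8
position: [438.8, -169.0, 33.0]
tool_rot: [179.9, -0.1, 25.0]
wrist_force: [-1.0, -1.0, 4.7]
width: 36.8
finger_force: 59.9
```

{"op": "drive_tool", "data": {
  "dr": [
    [0,0,0],
    [0,0,0],
    [0,0,0],
    [0,0,0],
    [0,0,0],
    [0,0,0],
    [0,0,0],
    [0,0,0]
  ],
  "xyz": [
    [0,0,0],
    [0,0,0],
    [0,0,0],
    [0,0,0.01],
    [0,0,0.03],
    [0,0,0.06],
    [0,0,0.09],
    [0,0,0.11]
  ],
  "jaw": [1,1,1,1,1,1,1,1]
}}

```text
clock: 11.6
position: [438.5, -168.8, 144.2]
tool_rot: [179.9, -0.1, 25.0]
wrist_force: [1.0, -0.2, -1.2]
width: 36.8
finger_force: 60.2
```

{"op": "drive_tool", "data": {
  "dr": [
    [0,0,0],
    [0,0,0],
    [0,0,0],
    [0,0,0],
    [0,0,0],
    [0,0,0],
    [0,0,0],
    [0,0,0],
    [0,0,0],
    [0,0,0]
  ],
  "xyz": [
    [0,0.01,0],
    [0,0.03,0],
    [0,0.06,0],
    [0.001,0.09,0],
    [0.001,0.12,0],
    [0.002,0.15,0],
    [0.002,0.18,0],
    [0.003,0.21,0],
    [0.003,0.24,0],
    [0.003,0.27,0]
  ],
  "jaw": [1,1,1,1,1,1,1,1,1,1]
}}

```text
clock: 12.6
position: [438.9, 103.2, 140.2]
tool_rot: [-179.9, 0.2, 25.0]
wrist_force: [0.3, -0.1, -2.1]
width: 36.8
finger_force: 60.2
```

{"op": "drive_tool", "data": {
  "dr": [
    [0,0,0],
    [0,0,0],
    [0,0,0],
    [0,0,0],
    [0,0,0],
    [0,0,0],
    [0,0,0],
    [0,0,0],
    [0,0,0],
    [0,0,0]
  ],
  "xyz": [
    [0,0.03,0],
    [0,0.06,0],
    [0,0.09,0],
    [0.001,0.12,0],
    [0.001,0.15,0],
    [0.002,0.18,0],
    [0.002,0.205,0],
    [0.003,0.22,0],
    [0.003,0.227,0],
    [0.003,0.227,0]
  ],
  "jaw": [1,1,1,1,1,1,1,1,1,1]
}}

```text
clock: 13.6
position: [443.3, 328.6, 141.1]
tool_rot: [180.0, 0.1, 25.0]
wrist_force: [0.2, -0.1, -1.2]
width: 36.7
finger_force: 60.3
```

{"op": "drive_tool", "data": {
  "dr": [
    [0,0,0],
    [0,0,0],
    [0,0,0],
    [0,0,0],
    [0,0,0],
    [0,0,0],
    [0,0,0],
    [0,0,0],
    [0,0,0],
    [0,0,0]
  ],
  "xyz": [
    [0,0,-0.02],
    [0,0,-0.05],
    [0,0,-0.075],
    [0,0,-0.085],
    [0,0,-0.09],
    [0,0,-0.097],
    [0,0,-0.102],
    [0,0,-0.105],
    [0,0,-0.105],
    [0,0,-0.105]
  ],
  "jaw": [1,1,1,1,1,1,1,1,1,1]
}}

```text
clock: 14.6
position: [444.4, 328.8, 37.5]
tool_rot: [-180.0, -0.1, 25.0]
wrist_force: [-0.2, -0.1, -1.0]
width: 36.9
finger_force: 60.1
```

{"op": "drive_tool", "data": {
  "dr": [
    [0,0,0],
    [0,0,0],
    [0,0,0],
    [0,0,0],
    [0,0,0],
    [0,0,0],
    [0,0,0],
    [0,0,0],
    [0,0,0],
    [0,0,0]
  ],
  "xyz": [
    [0,0,-0.001],
    [0,0,-0.001],
    [0,0,-0.001],
    [0,0,-0.001],
    [0,0,-0.001],
    [0,0,-0.001],
    [0,0,-0.001],
    [0,0,0.02],
    [0,0,0.06],
    [0,0,0.093]
  ],
  "jaw": [1,1,0,-0.5,-1,-1,-1,-1,-1,-1]
}}

```text
clock: 15.6
position: [443.8, 328.4, 130.9]
tool_rot: [180.0, 0.0, 25.0]
wrist_force: [0.3, 0.3, 0.5]
width: 85.2
finger_force: 0.0
```

{"op": "drive_tool", "data": {
  "dr": [
    [0,0,0],
    [0,0,0],
    [0,0,0],
    [0,0,0],
    [0,0,0],
    [0,0,0],
    [0,0,0]
  ],
  "xyz": [
    [-0.003,-0.03,0.01],
    [-0.008,-0.07,0.01],
    [-0.012,-0.11,0.01],
    [-0.015,-0.14,0.01],
    [-0.0155,-0.15,0],
    [-0.0155,-0.15,0],
    [-0.0155,-0.15,0]
  ],
  "jaw": [-1,-1,-1,-1,-1,-1,-1]
}}

```text
clock: 16.3
position: [428.4, 179.1, 129.5]
tool_rot: [-179.9, 0.0, 25.0]
wrist_force: [0.2, 0.3, -0.8]
width: 85.5
finger_force: 0.0
```

```bash
python3 - <<'E'
from h import *; from cell import *
c=capture("wrist"); print(read_state()["position"],proj(c,[[428.5,178.5,75]]))
h=hsv(c); d=cv2.circle(np.zeros((480,640),np.uint8),tuple(int(x) for x in proj(c,[[428.5,178.5,75]])[0]),50,1,-1)
top=(h[...,1]<45)&(h[...,2]>150)&(d>0); 
hull=cv2.convexHull(np.argwhere(top)[:,::-1].astype(np.int32)); (u,v),ax,_=cv2.fitEllipse(hull); print(u,v,ax,ray(c,u,v,75))
w=c["image"].copy(); s=capture("scene")["image"]; e=capture("side")["image"]
cv2.imwrite("pics/w3.png",np.vstack([np.hstack([cv2.resize(x,(400,300)) for x in (w,s)]),np.hstack([cv2.resize(e,(400,300)),cv2.resize(s[280:420,400:560],(400,300))])])[...,::-1])
E
```

```text
[428.68850048 179.46767657 129.83446264] [[324.03152237 269.3856756 ]]
324.01995849609375 256.8646545410156 (74.92424774169922, 80.1229476928711) [435.52552467 181.78598158]
```

View pics/w3.png

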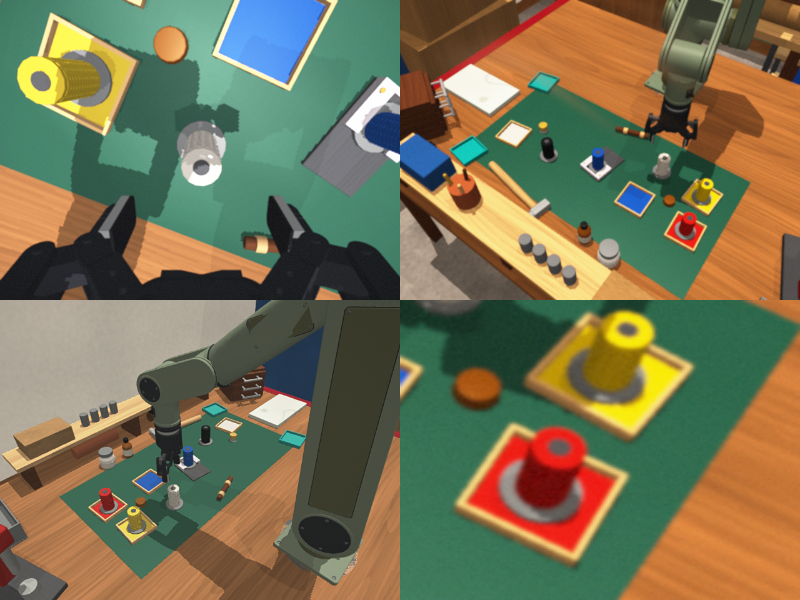

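Red and yellow stand inside their trays. White's top is at (323,267) in the wrist view, against (324,269) predicted, so I'll descend and grip.

{"op": "drive_tool", "data": {
  "dr": [
    [0,0,0],
    [0,0,0],
    [0,0,0],
    [0,0,0],
    [0,0,0],
    [0,0,0],
    [0,0,0],
    [0,0,0],
    [0,0,0],
    [0,0,0]
  ],
  "xyz": [
    [0,0,-0.03],
    [0,0,-0.06],
    [0,0,-0.085],
    [0,0,-0.098],
    [0,0,-0.098],
    [0,0,-0.098],
    [0,0,-0.098],
    [0,0,-0.098],
    [0,0,-0.098],
    [0,0,-0.098]
  ],
  "jaw": [-1,-1,-1,-1,-1,-1,0,1,1,1]
}}

```text
clock: 17.45
position: [429.6, 178.8, 33.1]
tool_rot: [180.0, -0.1, 25.0]
wrist_force: [-0.3, -0.3, 2.6]
width: 36.9
finger_force: 59.9
```

{"op": "drive_tool", "data": {
  "dr": [
    [0,0,0],
    [0,0,0],
    [0,0,0],
    [0,0,0],
    [0,0,0],
    [0,0,0],
    [0,0,0],
    [0,0,0],
    [0,0,0]
  ],
  "xyz": [
    [0,0,0],
    [0,0,0],
    [0,0,0],
    [0,0,0.01],
    [0,0,0.03],
    [0,0,0.06],
    [0,0,0.09],
    [0,0,0.12],
    [0,0,0.12]
  ],
  "jaw": [1,1,1,1,1,1,1,1,1]
}}

```text
clock: 18.35
position: [431.8, 179.3, 156.7]
tool_rot: [179.9, -0.5, 25.0]
wrist_force: [-0.3, -0.7, -0.3]
width: 36.7
finger_force: 60.0
```

{"op": "drive_tool", "data": {
  "dr": [
    [0,0,0],
    [0,0,0],
    [0,0,0],
    [0,0,0],
    [0,0,0],
    [0,0,0],
    [0,0,0],
    [0,0,0],
    [0,0,0],
    [0,0,0]
  ],
  "xyz": [
    [0.003,-0.01,0],
    [0.01,-0.03,0],
    [0.02,-0.06,0],
    [0.03,-0.09,0],
    [0.04,-0.12,0],
    [0.05,-0.15,0],
    [0.06,-0.18,0],
    [0.07,-0.21,0],
    [0.08,-0.24,0],
    [0.09,-0.27,0]
  ],
  "jaw": [1,1,1,1,1,1,1,1,1,1]
}}

```text
clock: 19.35
position: [516.7, -92.9, 149.4]
tool_rot: [-179.8, 0.2, 24.9]
wrist_force: [0.6, 0.3, -0.5]
width: 36.4
finger_force: 60.1
```

{"op": "drive_tool", "data": {
  "dr": [
    [0,0,0],
    [0,0,0],
    [0,0,0],
    [0,0,0],
    [0,0,0],
    [0,0,0],
    [0,0,0],
    [0,0,0],
    [0,0,0],
    [0,0,0]
  ],
  "xyz": [
    [0.01,-0.03,0],
    [0.02,-0.06,0],
    [0.03,-0.09,0],
    [0.04,-0.12,0],
    [0.05,-0.15,0],
    [0.06,-0.18,0],
    [0.07,-0.21,0],
    [0.075,-0.228,0],
    [0.0765,-0.235,0],
    [0.0765,-0.235,0]
  ],
  "jaw": [1,1,1,1,1,1,1,1,1,1]
}}

```text
clock: 20.35
position: [593.5, -326.9, 149.5]
tool_rot: [-179.8, 0.1, 24.9]
wrist_force: [-0.4, 0.0, -1.0]
width: 36.9
finger_force: 60.2
```

{"op": "drive_tool", "data": {
  "dr": [
    [0,0,0],
    [0,0,0],
    [0,0,0],
    [0,0,0],
    [0,0,0],
    [0,0,0],
    [0,0,0]
  ],
  "xyz": [
    [0,0,-0.02],
    [0,0,-0.05],
    [0,0,-0.075],
    [0,0,-0.092],
    [0,0,-0.095],
    [0,0,-0.095],
    [0,0,-0.095]
  ],
  "jaw": [1,1,1,1,1,1,1]
}}

```text
clock: 21.05
position: [596.1, -327.0, 58.7]
tool_rot: [179.9, -0.1, 25.0]
wrist_force: [0.5, -0.3, -0.8]
width: 36.7
finger_force: 60.2
```

```bash
python3 - <<'E'
from h import *; from cell import *
im=[];print(read_state()["position"])
for n in("scene","side"):
    c=capture(n); u,v=proj(c,[[595,-326,40]])[0].astype(int); im.append(cv2.resize(c["image"][v-50:v+50,u-55:u+55],(396,360),interpolation=cv2.INTER_CUBIC))
cv2.imwrite("pics/wt.png",np.hstack(im)[...,::-1])
E
```

```text
[ 596.07609377 -326.95388221   58.67089565]
```

View pics/wt.png

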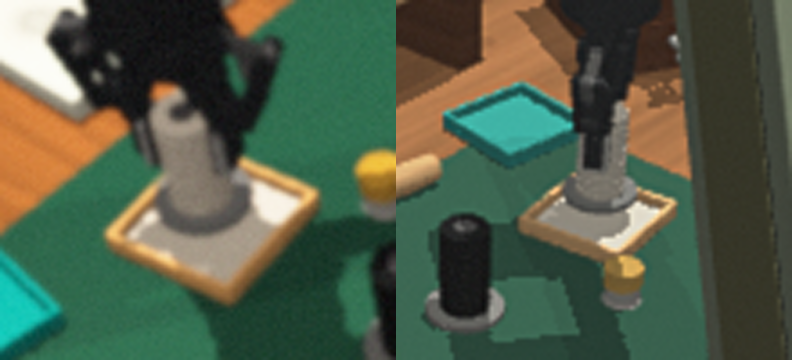

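White hangs straight over the white tray in both views. I'll lower it, release and rise.

{"op": "drive_tool", "data": {
  "dr": [
    [0,0,0],
    [0,0,0],
    [0,0,0],
    [0,0,0],
    [0,0,0]
  ],
  "xyz": [
    [0,0,-0.01],
    [0,0,-0.017],
    [0,0,-0.02],
    [0,0,-0.021],
    [0,0,-0.021]
  ],
  "jaw": [1,1,1,1,1]
}}

```text
clock: 21.65
position: [594.5, -326.2, 37.2]
tool_rot: [-179.9, 0.1, 25.0]
wrist_force: [-4.3, 2.3, 8.8]
width: 36.8
finger_force: 60.7
```

{"op": "drive_tool", "data": {
  "dr": [
    [0,0,0],
    [0,0,0],
    [0,0,0],
    [0,0,0],
    [0,0,0],
    [0,0,0],
    [0,0,0],
    [0,0,0],
    [0,0,0],
    [0,0,0]
  ],
  "xyz": [
    [0,0,0],
    [0,0,0],
    [0,0,0],
    [0,0,0],
    [0,0,0],
    [0,0,0],
    [0,0,0.02],
    [0,0,0.05],
    [0,0,0.08],
    [0,0,0.11]
  ],
  "jaw": [0,-0.5,-1,-1,-1,-1,-1,-1,-1,-1]
}}

```text
clock: 22.65
position: [594.8, -326.3, 146.9]
tool_rot: [-180.0, 0.0, 25.0]
wrist_force: [-0.4, 0.5, 0.1]
width: 85.4
finger_force: 0.0
```

{"op": "drive_tool", "data": {
  "dr": [
    [0,0,0],
    [0,0,0],
    [0,0,0],
    [0,0,0],
    [0,0,0],
    [0,0,0],
    [0,0,0],
    [0,0,0],
    [0,0,0],
    [0,0,0]
  ],
  "xyz": [
    [-0.006,0.03,0],
    [-0.013,0.07,0],
    [-0.02,0.11,0],
    [-0.027,0.15,0],
    [-0.034,0.19,0],
    [-0.041,0.23,0],
    [-0.048,0.27,0],
    [-0.055,0.31,0],
    [-0.0575,0.328,-0.01],
    [-0.0575,0.328,-0.01]
  ],
  "jaw": [-1,-1,-1,-1,-1,-1,-1,-1,-1,-1]
}}

```text
clock: 23.65
position: [535.8, 4.2, 134.9]
tool_rot: [-179.9, 0.1, 25.2]
wrist_force: [-0.2, -1.1, 0.3]
width: 85.4
finger_force: 0.0
```

{"op": "drive_tool", "data": {
  "dr": [
    [0,0,0],
    [0,0,0],
    [0,0,0]
  ],
  "xyz": [
    [0,0,0],
    [0,0,0],
    [0,0,0]
  ],
  "jaw": [-1,-1,-1]
}}

```text
clock: 23.95
position: [538.2, 0.3, 136.4]
tool_rot: [180.0, -0.0, 24.9]
wrist_force: [-0.5, 0.1, -0.2]
width: 85.2
finger_force: 0.0
```

```bash
python3 - <<'E'
from h import *; from cell import *
c=capture("wrist"); print(read_state()["position"],proj(c,[[537.3,1.3,81]]))
m=mask(c,"blue",proj(c,[[537.5,1.3,50]])[0],70); print(m.sum(),fit(c,"spool",m,6))
e=capture("scene")["image"]; s=capture("side")
cv2.imwrite("pics/b.png",np.hstack([cv2.resize(c["image"],(400,300)),cv2.resize(e[120:300,150:390],(400,300))])[...,::-1])
E
```

```text
[5.38085725e+02 3.34802264e-01 1.36377805e+02] [[320.62320287 269.23076516]]
3774 (array([537.25368445,   1.40067286]), np.float64(0.21329322401986764))
```

View pics/b.png

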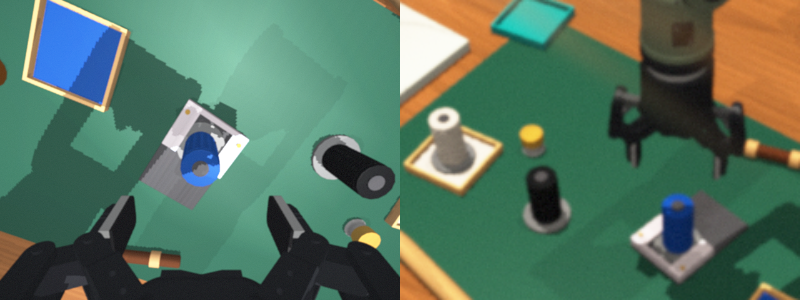

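White stands in its tray. Blue fits at (537.3, 1.4), which is centred under the gripper. I'll descend and grip.

{"op": "drive_tool", "data": {
  "dr": [
    [0,0,0],
    [0,0,0],
    [0,0,0],
    [0,0,0],
    [0,0,0],
    [0,0,0],
    [0,0,0],
    [0,0,0],
    [0,0,0],
    [0,0,0]
  ],
  "xyz": [
    [0,0,-0.03],
    [0,0,-0.06],
    [0,0,-0.085],
    [0,0,-0.096],
    [0,0,-0.098],
    [0,0,-0.098],
    [0,0,-0.098],
    [0,0,-0.098],
    [0,0,-0.098],
    [0,0,-0.098]
  ],
  "jaw": [-1,-1,-1,-1,-1,-1,-1,0,1,1]
}}

```text
clock: 25.1
position: [537.9, 1.5, 38.6]
tool_rot: [180.0, -0.1, 25.0]
wrist_force: [0.3, -0.1, 0.4]
width: 43.8
finger_force: 0.0
```

{"op": "drive_tool", "data": {
  "dr": [
    [0,0,0],
    [0,0,0],
    [0,0,0],
    [0,0,0],
    [0,0,0],
    [0,0,0],
    [0,0,0]
  ],
  "xyz": [
    [0,0,0],
    [0,0,0],
    [0,0,0],
    [0,0,0],
    [-0.002,0.0003,0],
    [-0.004,0.0007,0],
    [-0.006,0.001,0]
  ],
  "jaw": [1,1,1,1,1,1,1]
}}

```text
clock: 25.8
position: [532.8, 2.3, 38.7]
tool_rot: [179.9, -0.2, 25.0]
wrist_force: [2.0, -0.0, 5.2]
width: 36.8
finger_force: 60.2
```

Gripped and sliding with low force. I'll continue along the stand's -x.

{"op": "drive_tool", "data": {
  "dr": [
    [0,0,0],
    [0,0,0],
    [0,0,0],
    [0,0,0],
    [0,0,0],
    [0,0,0],
    [0,0,0],
    [0,0,0],
    [0,0,0],
    [0,0,0]
  ],
  "xyz": [
    [-0.003,0.0005,0],
    [-0.006,0.001,0],
    [-0.009,0.0015,0],
    [-0.012,0.002,0],
    [-0.015,0.0025,0],
    [-0.018,0.003,0],
    [-0.021,0.0035,0],
    [-0.024,0.004,0],
    [-0.027,0.0045,0],
    [-0.03,0.005,0]
  ],
  "jaw": [1,1,1,1,1,1,1,1,1,1]
}}

```text
clock: 26.8
position: [502.6, 7.3, 38.7]
tool_rot: [179.9, -0.1, 25.0]
wrist_force: [4.1, -0.9, 4.3]
width: 37.2
finger_force: 60.4
```

{"op": "drive_tool", "data": {
  "dr": [
    [0,0,0],
    [0,0,0],
    [0,0,0],
    [0,0,0],
    [0,0,0],
    [0,0,0],
    [0,0,0],
    [0,0,0],
    [0,0,0],
    [0,0,0]
  ],
  "xyz": [
    [-0.003,0.0005,0],
    [-0.006,0.001,0],
    [-0.009,0.0015,0],
    [-0.012,0.002,0],
    [-0.015,0.0025,0],
    [-0.018,0.003,0],
    [-0.021,0.0035,0],
    [-0.024,0.004,0],
    [-0.024,0.004,0],
    [-0.024,0.004,0]
  ],
  "jaw": [1,1,1,1,1,1,1,1,1,1]
}}

```text
clock: 27.8
position: [478.3, 11.4, 38.7]
tool_rot: [179.9, -0.1, 25.0]
wrist_force: [2.5, -0.6, 6.7]
width: 36.7
finger_force: 60.6
```

```bash
python3 - <<'E'
from h import *; from cell import *
im=[];print(read_state()["position"],read_state()["wrist_force"])
for n in("scene","side"):
    c=capture(n); u,v=proj(c,[[510,6,30]])[0].astype(int); im.append(cv2.resize(c["image"][v-45:v+45,u-50:u+50],(396,360),interpolation=cv2.INTER_CUBIC))
cv2.imwrite("pics/bs.png",np.hstack(im)[...,::-1])
E
```

```text
[478.31673271  11.35063408  38.70116246] [ 2.54352619 -0.617915    6.7314882 ]
```

View pics/bs.png

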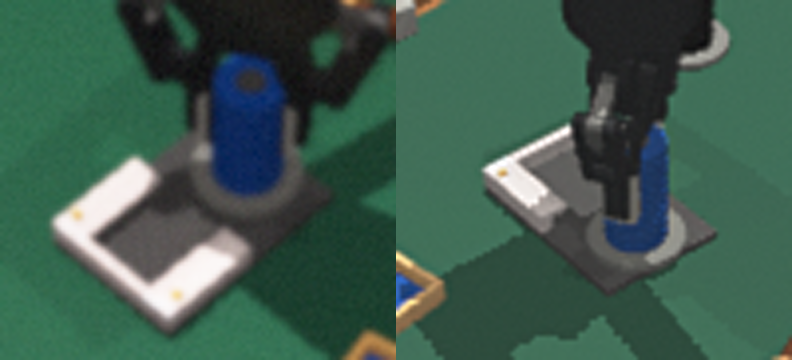

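Blue is clear of the lips: it has slid about 61 mm and is still standing on the plate. I'll lift it and carry it to the blue tray.

{"op": "drive_tool", "data": {
  "dr": [
    [0,0,0],
    [0,0,0],
    [0,0,0],
    [0,0,0],
    [0,0,0],
    [0,0,0],
    [0,0,0],
    [0,0,0],
    [0,0,0],
    [0,0,0]
  ],
  "xyz": [
    [0,0,0.005],
    [0,0,0.02],
    [0,0,0.045],
    [0,0,0.07],
    [0.006,0.01,0.09],
    [0.02,0.032,0.09],
    [0.035,0.057,0.09],
    [0.05,0.081,0.09],
    [0.065,0.105,0.09],
    [0.08,0.13,0.09]
  ],
  "jaw": [1,1,1,1,1,1,1,1,1,1]
}}

```text
clock: 28.9
position: [555.1, 142.3, 125.9]
tool_rot: [-179.9, 0.3, 25.0]
wrist_force: [-0.1, -0.1, -0.7]
width: 36.8
finger_force: 60.2
```

{"op": "drive_tool", "data": {
  "dr": [
    [0,0,0],
    [0,0,0],
    [0,0,0],
    [0,0,0],
    [0,0,0],
    [0,0,0],
    [0,0,0],
    [0,0,0],
    [0,0,0]
  ],
  "xyz": [
    [0.01,0.017,0],
    [0.015,0.0235,0],
    [0.015,0.0235,0],
    [0.015,0.0235,-0.02],
    [0.015,0.0235,-0.045],
    [0.015,0.0235,-0.065],
    [0.015,0.0235,-0.075],
    [0.015,0.0235,-0.075],
    [0.015,0.0235,-0.075]
  ],
  "jaw": [1,1,1,1,1,1,1,1,1]
}}

```text
clock: 29.8
position: [572.6, 164.6, 53.4]
tool_rot: [180.0, -0.0, 24.9]
wrist_force: [-0.3, -0.3, -0.8]
width: 36.5
finger_force: 60.2
```

{"op": "drive_tool", "data": {
  "dr": [
    [0,0,0],
    [0,0,0],
    [0,0,0],
    [0,0,0],
    [0,0,0],
    [0,0,0]
  ],
  "xyz": [
    [0,0,-0.007],
    [0,0,-0.012],
    [0,0,-0.015],
    [0,0,-0.016],
    [0,0,-0.016],
    [0,0,-0.016]
  ],
  "jaw": [1,1,1,1,1,1]
}}

```text
clock: 30.4
position: [572.7, 165.1, 37.1]
tool_rot: [180.0, -0.0, 25.0]
wrist_force: [-0.3, 0.0, 0.5]
width: 37.0
finger_force: 60.3
```

Just touching. I'll lower another 0.5 mm, release, rise and back away.

{"op": "drive_tool", "data": {
  "dr": [
    [0,0,0],
    [0,0,0],
    [0,0,0],
    [0,0,0],
    [0,0,0],
    [0,0,0],
    [0,0,0],
    [0,0,0],
    [0,0,0],
    [0,0,0]
  ],
  "xyz": [
    [0,0,-0.0005],
    [0,0,-0.0005],
    [0,0,-0.0005],
    [0,0,-0.0005],
    [0,0,-0.0005],
    [0,0,-0.0005],
    [0,0,-0.0005],
    [0,0,0.02],
    [0,0,0.06],
    [0,0,0.1]
  ],
  "jaw": [1,1,0,-0.5,-1,-1,-1,-1,-1,-1]
}}

```text
clock: 31.4
position: [571.4, 164.8, 136.9]
tool_rot: [-179.9, 0.2, 25.0]
wrist_force: [0.5, 0.1, 0.6]
width: 85.0
finger_force: 0.0
```

{"op": "drive_tool", "data": {
  "dr": [
    [0,0,0],
    [0,0,0],
    [0,0,0],
    [0,0,0],
    [0,0,0],
    [0,0,0],
    [0,0,0],
    [0,0,0],
    [0,0,0]
  ],
  "xyz": [
    [0,0,0.04],
    [-0.02,-0.01,0.08],
    [-0.05,-0.03,0.1],
    [-0.08,-0.05,0.12],
    [-0.11,-0.06,0.13],
    [-0.14,-0.07,0.13],
    [-0.15,-0.08,0.13],
    [-0.15,-0.08,0.13],
    [-0.15,-0.08,0.13]
  ],
  "jaw": [-1,-1,-1,-1,-1,-1,-1,-1,-1]
}}

```text
clock: 32.3
position: [423.2, 84.9, 267.1]
tool_rot: [180.0, -0.1, 24.9]
wrist_force: [0.0, -0.3, 1.3]
width: 85.6
finger_force: 0.0
```

```bash
python3 - <<'E'
from h import *; from cell import *
c=capture("scene"); cv2.imwrite("pics/end.png",cv2.resize(c["image"][120:420,150:550],(800,600))[...,::-1])
E
```

View pics/end.png

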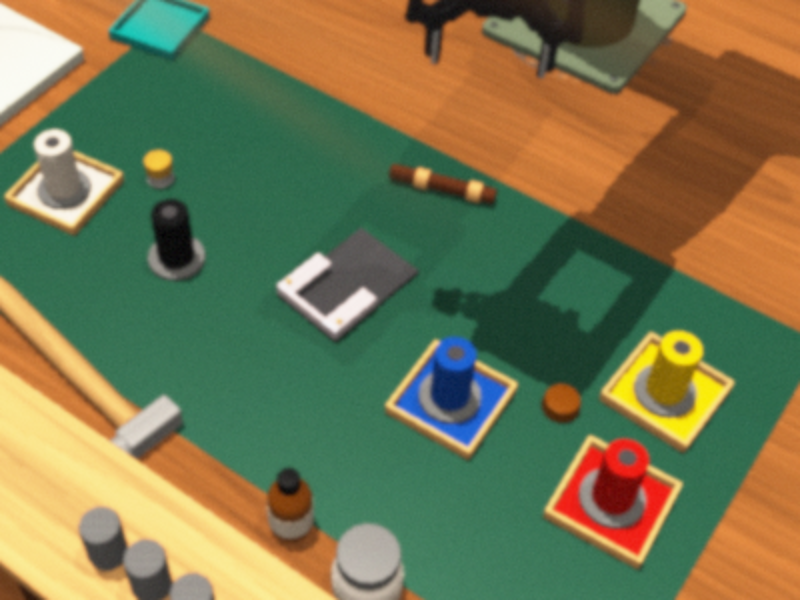

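All four spools stand upright in their own trays: white (63,185), blue (452,390), yellow (667,385), red (613,490). Black is untouched at (175,240) and the gripper is clear.

```bash
python3 -c "
from cell import *
print(job_done())"
```

```text
the job is handed in; nothing more can be done
None
```

The job is handed in at about 32 s: the red, yellow, white and blue spools each stand upright in the tray of their own colour, and the black spool was left where it was.

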